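# Slide the specimen tray under the curing lamp

## Task

The three slides in the blue tray have just been mounted and their cover slips still float, so the tray must stay flat on the light table: without lifting or tipping it, push it with the fingertips, slide end first, squarely under the low curing lamp until it is fully home against the lamp's back stop. Then press the green start button on top of the lamp with a fingertip, let it go and draw clear. Do not shove the lamp out of its place or disturb the bottle, slide box, dish and forceps.

Things in the scene. Friction and masses are not known exactly. Their poses are not given: they have to be found in the camera images.
- tray: Blue slide tray, 150 mm long (x) x 116 wide (y) x 16 high, upright outer walls, too wide to grip, about 0.4 kg, loose on the table (z = 0). Origin: centre of its underside. Three glass slides lie just below the rim in its +x end, which goes in first. It starts before the lamp's entry, roughly facing it, up to 20 degrees askew and 30 mm off line. It slides at 1.5 to 4 N.
- tray_tail (a point): Middle of the tray's tail: the centre, half-way up (8 mm), of the outer face of its plain -x end wall, 75 mm behind the tray's centre. The deck before it bears a blank white plate. The tail stays outside the lamp: 58 mm of the tray stand out of the entry when it is home.
- lamp: Curing lamp, a low bridge loose on rubber feet, 2.2 kg (10 to 15 N shift it). Origin: on the table under the middle of its white head. +x: the way the tray goes in. Head: x -45 to +45 mm, 176 mm in y, underside 22 mm up (6 mm over the tray), flat top 66 mm up. Dark cheeks, x -45 to +59 mm, leave an opening of 136 mm (y -68 to +68); feet, 6 mm high, reach to y -106 and +106.
- lamp_stop (a point): Middle of the face of the lamp's back stop, a dark steel bar 14 mm high across the opening, at the lamp's x = +47 mm, y = 0, 7 mm above the table. When the tray is home its leading wall lies along this face: tray centre at the lamp's x = -28 mm, y = 0, axes parallel.
- start (a joint): Travel of the green start button, m: 0 up, 0.006 fully down; it springs back. About 1.5 N begins to move it, 5 N holds it fully down. It counts as pressed beyond 0.004.
- start_top (a point): Centre of the top of the green button's cap (24 mm across) when read; the button stands on the lamp's control panel, at y = +52 mm of the lamp, its top 88 mm above the table; it is pressed straight down.
- mountant: Amber glass dropper bottle, 34 mm across, 72 mm high, behind the lamp. Origin: centre of its underside. Leave it alone.
- slide_box: White slide box with a grey lid, 87 x 62 x 34 mm, beside the lamp's far end. Origin: centre of its underside. Leave it alone.
- dish: Clear covered dish, 92 mm across, 17 mm high, behind the lamp. Origin: centre of its underside. Leave it alone.
- forceps: Steel forceps lying beside the lamp's button end, along their x, 124 mm long, 9 mm wide, 11 mm high. Origin: about their middle, at table height. Leave them alone.
Not all that is in view belongs to the job. What is shaped like the tray but yellow is not meant.

How it is judged (in metres and radians):
On the way, in this order (a step that is already met when the one before it is completed fails the run):
1. the tray lies flat under the lamp, fully home and square against the back stop (x of tray in the frame of lamp above -0.033 m and y of tray in the frame of lamp between -0.014 and 0.014 m and angle between the x axis of tray and the x axis of lamp, either way round below 0.06 rad and angle between tray's own z axis and vertical below 0.03 rad), for 0.2 s.
2. the green start button is pressed (value of joint start above 0.004 m), for 0.02 s.
At the end, for the whole second after the job is handed in: The tray rests flat under the lamp, its leading end within 5 mm of the back stop, within 14 mm of the lamp's centre line and within 0.06 rad (3.4 degrees) of square; the button has been pressed (beyond 4 mm) after that and is up again; the lamp is within 15 mm of where it stood (all of step 1 and linear speed of tray below 0.01 m/s and value of joint start below 0.002 m and distance of lamp from where it was at the start of the episode below 0.015 m); the robot touches nothing.
It fails at once if the tray is lifted (its underside more than 5 mm off the table) or tipped by more than 3.4 degrees (height (world z) of tray above 0.005 m or angle between tray's own z axis and vertical above 0.06 rad).
It fails at once if the lamp is shoved more than 15 mm or tipped (distance of lamp from where it was at the start of the episode above 0.015 m or angle between lamp's own z axis and vertical above 0.06 rad).
It fails at once if the start button is pressed before the tray is home (value of joint start above 0.003 m and x of tray in the frame of lamp below -0.035 m).
It fails at once if the bottle, slide box, dish or forceps are moved more than 10 mm (distance of any of mountant, slide_box, dish, forceps from where it was at the start of the episode above 0.01 m).
It also fails if it takes over 67 s, if anything falls off the work surface, if the arm or the gripper's body presses on something with over 40 N, if the wrist force passes 120 N, or if a joint passes its speed limit or range.

## Robot

A 6-joint arm with a two-finger parallel gripper is mounted at the origin on the work surface. World frame = base frame: x ahead of the robot, y to its left, z up, the work surface at z = 0. Lengths are in mm, angles in degrees, forces in N, time in s.
With the tool pointing down it reaches from about 350 to 950 mm from the base axis. Payload 17.4 kg.
Tool frame: the origin (TCP) lies midway between the tips of the shut fingers; the grasp point (between the pads) lies 19 mm behind it; x points along the fingers, z is the direction in which the jaws open and shut, and the axes are right-handed (so a half turn about x gives the same grasp; the last joint's range is limited). The gripper opens to 93 mm and grips with 3 to 60 N. Pads are 15 mm wide; open, the fingers measure 128 mm over their backs; the gripper's body (75 mm by 188 mm) begins 65 mm behind the grasp point.
Start: joints at [-77.854, 6.646, 82.598, -0, 90.757, -2.166], TCP at [166.857, -654.057, 218.646] pointing down, gripper open.
Joint ranges: [-162.19, 162.19], [-47.58, 125.68], [4.15, 143.07], [-65.23, 245.23], [0.69, 171.88], [-170.13, 170.13]. Speed limits (degrees/s): [108.29, 108.29, 127.2, 180, 180, 180].

## Interface

Orientations are given as [roll, pitch, yaw] about the fixed x, y, z axes, in that order (R = Rz(yaw) Ry(pitch) Rx(roll)).
In Python, from workcell import robot gives the robot as it stands.
- The arm moves only by the tool play_rows, never from a script. Its argument "steps" is a list of rows, each a list of 5 numbers: the opening, from -1 (shut) to 1 (fully open), so that 0 is half open, then the shift along the tool's x, y, z normalised to -1 to 1, where 1 is 50 mm, then the turn about the tool's x normalised to -1 to 1, where 1 is 10 degrees. A call has exactly 5 rows; each row shifts and turns the commanded pose from where the row before left it, along the tool's axes as they then stand; what a row does not reach is not made up. A row lasts 1/8 s, in which the tool goes at most 62.5 mm and 10.7 degrees, less where a joint would pass 70% of its speed; a pose out of reach is approached as far as the arm can. A call with a number of a shift or a turn outside -1 to 1 is refused whole. A call with a gripper value outside its range is refused whole. The fingers move at their own pace and stop on an object; "squeeze" is the grip in N (left out, the last holds). Time passes only in rows, so rows that do not move let the fingers close, or fill a call up. It gives the time, the measured TCP pose, the force and the opening at its end, in the units of the state.
- robot.get_obs(): the state, without advancing time (a new reading comes with each control period).
- robot.capture(name): name is "side" or "top"; returns (picture, depth): 480x640x3 uint8, red, green, blue; 480x640 float32, mm along the optical axis (not along the pixel's ray), 0 where there is no reading.
- robot.camera_model(name): a dict with "vfov" (degrees; the focal length in pixels is half the picture's height over the tangent of half this angle, whatever the lens; pixels are square), "cx", "cy" (the principal point, pixels), "world_from_camera" (4x4, takes a point from camera to world coordinates). Camera axes: x right, y up, looking along -z (the intrinsics and any distortion apply to the point x, -y, -z); pixel columns grow to the right and rows downward; lengths in mm; the calibration is good to about 2 mm. A picture is of the moment at which its call begins. camera_model takes no time and is no camera call.
- robot.close_job(): hands the job in, once; it reports no verdict.
The state is a dict: "clock": time; "joints": joint angles; "dq": joint speeds; "joint_efforts": joint torques, N m; "eef_pos": TCP position; "ee_rot": TCP orientation; "ft_force": force on the tool from outside, world axes, zero at the start; "wrist_torque": the same for the moment, N m; "gripper_width": opening from 0.0 (shut) to 1.0 (fully open).
Only numpy, scipy, OpenCV 4.12 (cv2) and the standard library are available. Lean on these libraries where they do the work, as an engineer would, in place of code of your own. Each camera call takes 0.05 s, during which the arm holds its last target.

## Working session

There is one attempt and no reset: what is moved stays moved. The work goes in short steps, Python scripts to look and compute and a tool call to move; the robot and the scene stay as the last step left them, time stands still between calls to the robot, and variables do not carry over. Pictures are saved under pics/ and viewed, and the job is handed in when it is done.

Besides the shell and the picture viewer there is one more tool, called after "Emit:" by a JSON object that holds its "method" and its "body", one argument or row to a line. play_rows: Moves the arm, as the interface text tells. Scaled input: -1 to 1 covers 50 mm each way for a shift and 10 degrees each way for a turn. Its arguments: {"type":"object","properties":{"steps":{"type":"array"},"squeeze":{"type":"number"}},"required":["steps"]}

```bash
ls; mkdir -p pics; python3 - <<'E'
from workcell import robot
import cv2,numpy as np
print(robot.get_obs())
for n in("top","side"):
    p,d=robot.capture(n); np.savez(f"{n}0.npz",p=p,d=d); cv2.imwrite(f"pics/{n}0.png",p[:,:,::-1])
    m=robot.camera_model(n); print(n,m)
E
```

```text
pics
{'clock': 0.0, 'joints': array([-7.78537070e+01,  6.67435617e+00,  8.26374119e+01,  1.96229598e-03,
        9.07551562e+01, -2.16419782e+00]), 'dq': array([-0.01456684,  0.08545199,  0.02170563, -0.03982929, -0.08355979,
        0.05192705]), 'joint_efforts': array([-4.75144116e-03, -7.21259594e+01, -6.22610092e+01,  7.76648149e-02,
        2.37659767e-02, -2.79388297e-05]), 'eef_pos': array([ 166.81962315, -653.84604062,  217.88439629]), 'ee_rot': array([176.15642482,  89.93304704, 100.46694031]), 'ft_force': array([-0.09634093,  0.8399017 ,  0.45352049]), 'wrist_torque': array([-0.00302678,  0.01043356, -0.05680188]), 'gripper_width': 0.9983457464621464}
top {'vfov': 46.436789841874194, 'cx': 321.7109215217307, 'cy': 235.16369576167477, 'world_from_camera': array([[-2.33830575e-02,  9.97830265e-01, -6.15466859e-02,
         4.89148822e+02],
       [-9.99693843e-01, -2.38361405e-02, -6.63762363e-03,
        -8.72009353e+01],
       [-8.09025720e-03,  6.13726351e-02,  9.98082135e-01,
         1.42713666e+03],
       [ 0.00000000e+00,  0.00000000e+00,  0.00000000e+00,
         1.00000000e+00]])}
side {'vfov': 52.22605073321406, 'cx': 327.2459889575547, 'cy': 239.05875899099726, 'world_from_camera': array([[-8.09471419e-01,  3.35291373e-01, -4.82012155e-01,
         3.23480907e+01],
       [-5.87078105e-01, -4.75826808e-01,  6.54926063e-01,
         6.54147837e+02],
       [-9.76324630e-03,  8.13122712e-01,  5.82010425e-01,
         7.33920930e+02],
       [ 0.00000000e+00,  0.00000000e+00,  0.00000000e+00,
         1.00000000e+00]])}
```

View pics/top0.png

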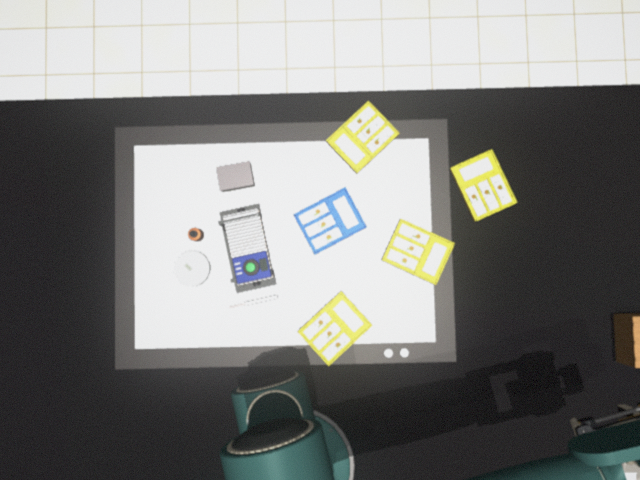

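View pics/side0.png

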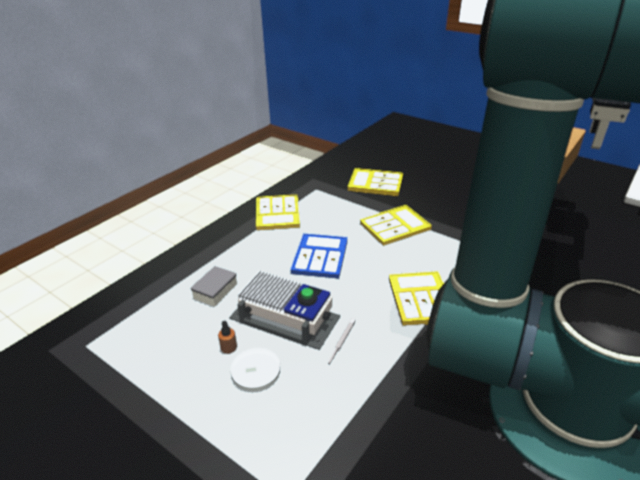

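The blue tray is at (330,220) in the top view, with its slides facing left towards the lamp at (247,247). The yellow look-alikes at (363,137), (484,185), (418,252) and (335,328) are not meant. I'll confirm in an enlarged crop and measure.

```bash
cat > h.py <<'E'
import numpy as np,cv2
from workcell import robot
def ray(n,px):
    m=robot.camera_model(n);f=240/np.tan(np.radians(m['vfov']/2));T=m['world_from_camera']
    px=np.atleast_2d(px).astype(float)
    d=np.c_[(px[:,0]-m['cx'])/f,-(px[:,1]-m['cy'])/f,-np.ones(len(px))]@T[:3,:3].T
    return T[:3,3],d
def onz(n,px,z):
    o,d=ray(n,px); t=(z-o[2])/d[:,2]; return o+d*t[:,None]
def proj(n,P):
    m=robot.camera_model(n);f=240/np.tan(np.radians(m['vfov']/2));T=m['world_from_camera']
    c=(np.atleast_2d(P)-T[:3,3])@T[:3,:3]
    return np.c_[m['cx']+f*c[:,0]/-c[:,2],m['cy']-f*c[:,1]/-c[:,2]]
def blob(p,lo,hi,roi=None):
    h=cv2.cvtColor(p,cv2.COLOR_RGB2HSV); m=cv2.inRange(h,lo,hi)
    if roi: 
        k=np.zeros_like(m);x0,y0,x1,y1=roi;k[y0:y1,x0:x1]=255;m&=k
    return m
def big(m):
    c,_=cv2.findContours(m,cv2.RETR_EXTERNAL,cv2.CHAIN_APPROX_NONE); return max(c,key=cv2.contourArea)
E
python3 - <<'E'
from h import *
t=np.load('top0.npz');p=t['p'];d=t['d']
cv2.imwrite('pics/crop0.png',cv2.resize(p[160:320,170:390,::-1],None,fx=3.6,fy=3.6,interpolation=cv2.INTER_CUBIC))
s=np.load('side0.npz')['p']
cv2.imwrite('pics/crops0.png',cv2.resize(s[220:400,180:380,::-1],None,fx=3.3,fy=3.3,interpolation=cv2.INTER_CUBIC))
for n,roi,ps in(("top",(280,170,380,270),p),("side",(280,225,360,285),s)):
    c=big(blob(ps,(95,100,60),(125,255,255),roi)); W=onz(n,c[:,0,:],16)[:,:2].astype(np.float32)
    print(n,cv2.minAreaRect(W),cv2.boxPoints(cv2.minAreaRect(W)).round(1).tolist(), cv2.contourArea(c))
for n,roi,ps in(("top",(225,200,275,290),p),("side",(290,280,330,310),s)):
    g=blob(ps,(45,120,60),(80,255,255),roi);M=cv2.moments(g,True);c=[M['m10']/M['m00'],M['m01']/M['m00']]
    print(n,'green',c,onz(n,[c],88))
# depth check
for n,dd in(('top',d),('side',np.load('side0.npz')['d'])):
  for u,v in((300,150),(150,340),(420,330),(247,250),(350,210),(240,230)): 
    m=robot.camera_model(n);o,r=ray(n,[(u,v)]);print(n,u,v,(o+r[0]*dd[v,u]).round(1))
E
```

```text
top ((613.2747192382812, -98.53705596923828), (112.06265258789062, 147.07684326171875), 26.64901351928711) [[530.2000122070312, -57.900001525878906], [596.2000122070312, -189.39999389648438], [696.2999877929688, -139.10000610351562], [630.4000244140625, -7.699999809265137]] 2452.5
side ((606.0098266601562, -93.24088287353516), (115.38652038574219, 160.99237060546875), 26.728479385375977) [[518.2999877929688, -47.29999923706055], [590.7000122070312, -191.10000610351562], [693.7000122070312, -139.1999969482422], [621.2999877929688, 4.599999904632568]] 1844.5Traceback (most recent call last):
  File "<stdin>", line 10, in <module>
ZeroDivisionError: float division by zero
```

View pics/crop0.png

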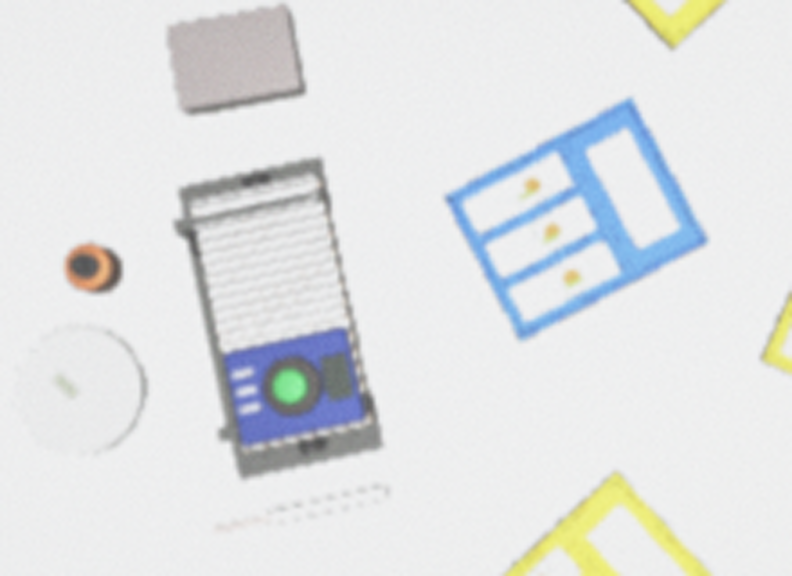

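View pics/crops0.png

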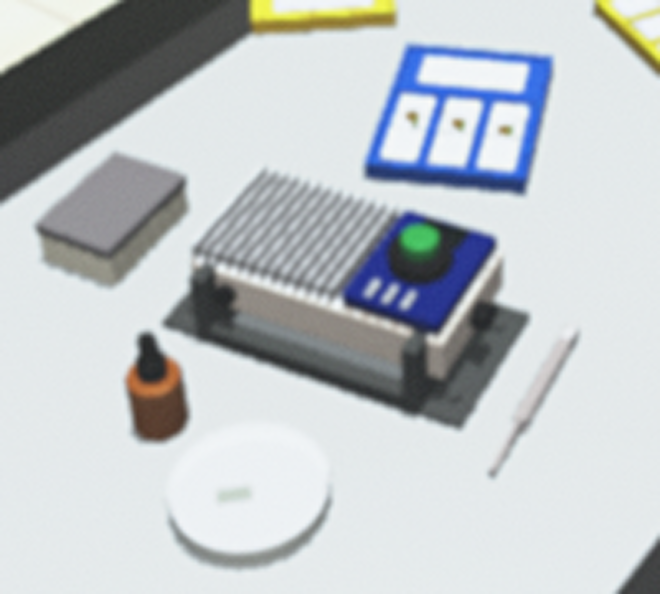

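```bash
python3 - <<'E'
from h import *
t=np.load('top0.npz');p=t['p'];d=t['d'];S=np.load('side0.npz');s=S['p']
for n,roi,ps in(("top",(225,200,275,290),p),("side",(290,280,330,310),s)):
    h=cv2.cvtColor(ps,cv2.COLOR_RGB2HSV)
    g=blob(ps,(45,100,60),(90,255,255),roi);M=cv2.moments(g,True);c=[M['m10']/M['m00'],M['m01']/M['m00']]
    print(n,'green',M['m00'],c,onz(n,[c],88))
for n,dd,L in(('top',d,((300,150),(150,340),(420,330),(280,200),(320,212),(240,230),(251,267))),('side',S['d'],((200,400),(400,450),(320,250),(307,294),(350,200)))):
  for u,v in L: 
    o,r=ray(n,[(u,v)]);print(n,u,v,(o+r[0]*dd[v,u]).round(1))
# lamp outlines, top
c=big(blob(p,(105,90,60),(125,255,255),(225,245,285,290)))
W=onz('top',c[:,0,:],68)[:,:2].astype(np.float32);print('panel',cv2.minAreaRect(W))
# base: silhouette of depth-raised / non-white
h=cv2.cvtColor(p,cv2.COLOR_RGB2HSV)
m=cv2.inRange(h[:,:,2],0,190);k=np.zeros_like(m);k[200:294,216:280]=255;m&=k
c=big(m);x=cv2.minAreaRect(c);print('base px',x,cv2.boxPoints(x).tolist())
W=onz('top',c[:,0,:],6)[:,:2].astype(np.float32);r=cv2.minAreaRect(W);print('base',r,cv2.boxPoints(r).round(1).tolist())
E
```

```text
top green 54.0 [249.85185185185185, 266.9074074074074] [[499.76774837  95.35209052  88.        ]]
side green 114.0 [306.94736842105266, 292.70175438596493] [[493.49945826  97.05709389  88.        ]]
top 300 150 [799.1 -26.8  -2.1]
top 150 340 [321.8 362.6   2.2]
top 420 330 [ 330.6 -321.3   -6.2]
top 280 200 [670.7  27.6  -4.2]
top 320 212 [635.4 -74.8  12.2]
top 240 230 [590.5 121.   65.9]
top 251 267 [499.5  92.5  89. ]
side 200 400 [537.6 353.9  -1. ]
side 400 450 [203.6 230.8  -2. ]
side 320 250 [ 617.6 -110.5   12.1]
side 307 294 [491.1 100.   88. ]
side 350 200 [ 702.7 -370.5   -2.5]
panel ((499.7281799316406, 94.35026550292969), (60.850711822509766, 83.1381607055664), 11.182427406311035)
base px ((246.153564453125, 247.96617126464844), (82.69438934326172, 43.8134651184082), 77.57405853271484) [[215.86300659179688, 212.30137634277344], [258.650146484375, 202.8737030029297], [276.4441223144531, 283.6309814453125], [233.656982421875, 293.05865478515625]]
base ((549.14599609375, 115.59786987304688), (210.9666748046875, 111.76557922363281), 11.32105541229248) [[434.70001220703125, 149.6999969482422], [456.70001220703125, 40.099998474121094], [663.5, 81.5], [641.5999755859375, 191.10000610351562]]
```

The crop confirms it. There is one blue tray, with its slide end facing the lamp and its white plate to the right. The lamp's button (green, top view (250,267)) is at its lower end. Next I'll work out the tool axes and the moves in the lamp frame.

```bash
cat >> h.py <<'E'
from scipy.spatial.transform import Rotation as Ro
YL=101.3; L0=np.array([550.5,106.])
u=np.array([np.cos(np.radians(YL)),np.sin(np.radians(YL))]); v=np.array([-u[1],u[0]])
def lf(P): P=np.asarray(P)[...,:2]-L0; return np.stack([P@u,P@v],-1)
def wf(q): q=np.asarray(q,float); return L0+q[...,:1]*u+q[...,1:2]*v
def tool(): 
    o=robot.get_obs(); return o['eef_pos'],Ro.from_euler('xyz',o['ee_rot'],degrees=True).as_matrix(),o
def goto(q,z):
    "tool-frame shift (mm) to reach lamp-frame xy q, height z"
    p,R,o=tool(); w=np.r_[wf(q),z]; return R.T@(w-p)
E
python3 - <<'E'
from h import *
p,R,o=tool(); print(R.round(3)); print('tool lamp',lf(p))
U=np.r_[u,0];V=np.r_[v,0]
print('u in tool',R.T@U,'v in tool',R.T@V)
zt=R[:,2]; print('tool z yaw',np.degrees(np.arctan2(zt[1],zt[0])),'v yaw',YL+90,'tool y yaw',np.degrees(np.arctan2(R[1,1],R[0,1])))
print('tray',lf([613.3,-98.5]),'button',lf([499.8,95.4]),lf([493.5,97]))
E
```

```text
[[-0.     0.969  0.247]
 [ 0.001  0.247 -0.969]
 [-1.     0.    -0.001]]
tool lamp [-669.95713942  525.15693099]
u in tool [ 0.0010757   0.05252332 -0.99861912] v in tool [ 1.40625319e-05 -9.98619697e-01 -5.25233383e-02]
tool z yaw -75.68924727044084 v yaw 191.3 tool y yaw 14.310750114685591
tray [-212.84111553  -21.51161406] button [-0.46004587 51.79419232] [ 2.34339829 57.65855084]
```

Emit:
{"method": "play_rows", "body": {
  "steps": [
    [-1,0,0,0,-0.97],
    [-1,0,0,0,-0.97],
    [-1,0,0,0,-0.97],
    [-1,0,0,0,-0.97],
    [-1,0,0,0,-0.97]
  ],
  "squeeze": 20
}}

```text
clock: 0.72
eef_pos: [166.8, -653.9, 218.2]
ee_rot: [128.9, 90.0, 102.0]
ft_force: [1.0, 1.0, -0.9]
gripper_width: 0.513
```

Emit:
{"method": "play_rows", "body": {
  "steps": [
    [-1,0,0,0,-0.97],
    [-1,0,0,0,-0.97],
    [-1,0,0,0,-0.97],
    [-1,0,0,0,-0.94],
    [-1,0,0,0,0]
  ]
}}

```text
clock: 1.35
eef_pos: [166.9, -653.9, 218.3]
ee_rot: [88.7, 90.0, 100.0]
ft_force: [0.6, -0.0, 0.3]
gripper_width: 0.012
```

```bash
python3 - <<'E'
from h import *
p,R,o=tool();print(o['clock'],p,np.degrees(np.arctan2(R[1,2],R[0,2])),o['joints'],o['gripper_width']);print(goto((-221,-123),60)/50)
E
```

```text
1.35 [ 166.85068621 -653.94257865  218.28340545] 11.259999663931074 [-7.78525242e+01  6.65880676e+00  8.26174837e+01  1.22930499e-03
  9.07565837e+01 -8.91125082e+01] 0.011579191095462448
[ 3.17099072  8.98795317 12.95608647]
```

Emit:
{"method": "play_rows", "body": {
  "steps": [
    [-1,0,0.6,0.86,0],
    [-1,0,0.6,0.86,0],
    [-1,0,0.6,0.86,0],
    [-1,0,0.6,0.86,0],
    [-1,0,0.6,0.86,0]
  ]
}}

```text
clock: 1.98
eef_pos: [349.2, -463.4, 218.6]
ee_rot: [-10.5, 90.0, 0.5]
ft_force: [1.0, -0.9, 0.9]
gripper_width: 0.003
```

Emit:
{"method": "play_rows", "body": {
  "steps": [
    [-1,0,0.6,0.86,0],
    [-1,0,0.6,0.86,0],
    [-1,0,0.6,0.86,0],
    [-1,0,0.6,0.86,0],
    [-1,0,0.6,0.86,0]
  ]
}}

```text
clock: 2.6
eef_pos: [530.6, -274.0, 218.6]
ee_rot: [-85.3, 90.0, -74.2]
ft_force: [0.2, -0.4, -0.6]
gripper_width: 0.006
```

Emit:
{"method": "play_rows", "body": {
  "steps": [
    [-1,0,0.6,0.86,0],
    [-1,0,0.6,0.86,0],
    [-1,0,0.6,0.86,0],
    [-1,0,0.6,0.86,0],
    [-1,0,0.6,0.86,0]
  ]
}}

```text
clock: 3.22
eef_pos: [712.1, -84.8, 218.5]
ee_rot: [-176.7, 90.0, -165.6]
ft_force: [0.3, -0.8, -0.0]
gripper_width: 0.007
```

```bash
python3 - <<'E'
from h import *
p,R,o=tool();print(o['clock'],p,lf(p),np.degrees(np.arctan2(R[1,2],R[0,2])),o['joints']);print(goto((-221,-123),7)/50)
E
```

```text
3.225 [712.06059453 -84.84721261 218.49630172] [-218.80474979 -121.03291179] 11.042726398703689 [-8.83175468e+00  1.18780343e+01  7.67572567e+01 -3.04277473e-03
  9.13717996e+01 -1.98745538e+01]
[ 4.22992102 -0.04369467  0.04010715]
```

Emit:
{"method": "play_rows", "body": {
  "steps": [
    [-1,1,-0.04,0,0],
    [-1,1,0,0,0],
    [-1,1,0,0,0],
    [-1,0.8,0,0,0],
    [-1,0.4,0,0,0]
  ]
}}

```text
clock: 3.85
eef_pos: [710.5, -88.1, 6.1]
ee_rot: [159.8, 89.8, 170.9]
ft_force: [-0.1, 0.3, 1.2]
gripper_width: 0.003
```

```bash
python3 - <<'E'
from h import *
for n in("top","side"):
    p,d=robot.capture(n); cv2.imwrite(f"pics/{n}1.png",cv2.resize(p[140:320,170:410,::-1],None,fx=2.5,fy=2.5,interpolation=cv2.INTER_CUBIC) )
p,R,o=tool();print(o['clock'],p,lf(p),o['ft_force'])
E
```

```text
3.95 [710.58012104 -88.14262448   6.68907178] [-221.7461859  -118.93541453] [-0.27707051  1.34448144  0.34307681]
```

View pics/top1.png

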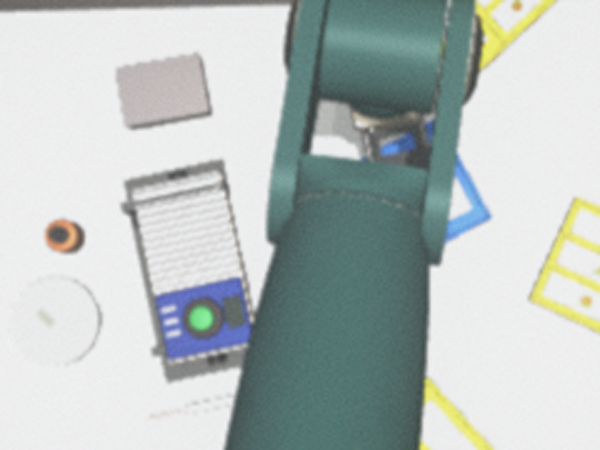

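View pics/side1.png

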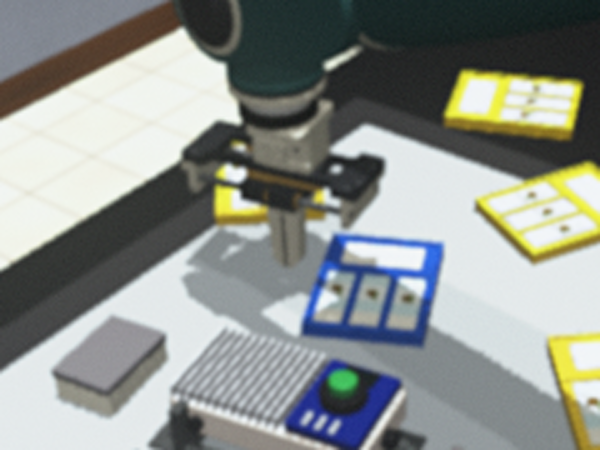

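The fingers are down beside the tray's far side wall, at about (290,255) in the side crop, with a gap to the tray. I'll push the wall gently in the −z tool direction.

Emit:
{"method": "play_rows", "body": {
  "steps": [
    [-1,0,0,-0.1,0],
    [-1,0,0,-0.1,0],
    [-1,0,0,-0.08,0],
    [-1,0,0,-0.08,0],
    [-1,0,0,-0.08,0]
  ]
}}

```text
clock: 4.58
eef_pos: [689.7, -92.6, 8.9]
ee_rot: [-20.3, 90.0, -9.0]
ft_force: [-0.8, -0.2, -0.7]
gripper_width: 0.002
```

Emit:
{"method": "play_rows", "body": {
  "steps": [
    [-1,0,0,-0.08,0],
    [-1,0,0,-0.08,0],
    [-1,0,0,-0.08,0],
    [-1,0,0,-0.05,0],
    [-1,0,0,0,0]
  ]
}}

```text
clock: 5.2
eef_pos: [675.5, -95.5, 8.7]
ee_rot: [-114.4, 90.0, -103.1]
ft_force: [2.0, 0.3, 1.7]
gripper_width: 0.006
```

```bash
cat >> h.py <<'E'
def edges(p,roi,n='side',z=16):
    c=big(blob(p,(95,90,50),(125,255,255),roi)); return c,onz(n,c[:,0,:],z)[:,:2]
E
python3 - <<'E'
from h import *
p,d=robot.capture('side'); np.savez('side2.npz',p=p);cv2.imwrite(f"pics/side2.png",cv2.resize(p[200:340,230:400,::-1],None,fx=4,fy=4,interpolation=cv2.INTER_CUBIC) )
p,R,o=tool();print(o['clock'],p,lf(p),o['ft_force'])
E
```

```text
5.25 [675.56351395 -95.45675456   8.6911556 ] [-222.05715992  -83.16444074] [1.59057847 0.79039388 1.98785411]
```

View pics/side2.png

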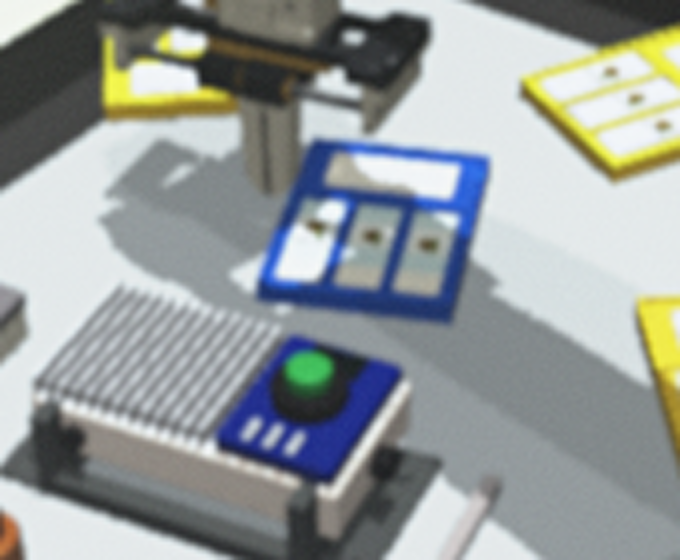

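```bash
cat >> h.py <<'E'
def sidepose(p,roi,dbg=False):
    """lamp-frame tray pose from the side view: tail corners at z=16, leading bottom corners at z=0; view offset (+5,-1.5) to the top view"""
    c=cv2.convexHull(big(blob(p,(95,90,50),(125,255,255),roi)))
    for e in np.linspace(.01,.08,30):
        a=cv2.approxPolyDP(c,e*cv2.arcLength(c,True),True)[:,0]
        if len(a)<=4: break
    a=a[np.argsort(a[:,1])]; T=a[:2];F=a[-2:]
    T=T[np.argsort(T[:,0])];F=F[np.argsort(F[:,0])]
    off=np.array([5,-1.5])
    t=lf(onz('side',T,16)[:,:2]+off); f=lf(onz('side',F,0)[:,:2]+off)
    ang=[np.degrees(np.arctan2(*(q[1]-q[0])[[0,1]])) for q in (t,f)]
    tm,fm=t.mean(0),f.mean(0); ax=np.degrees(np.arctan2(*(fm-tm)[::-1]))
    print('px',a.tolist(),'tail',t.round(1).tolist(),'front',f.round(1).tolist())
    print('centre',((tm+fm)/2).round(1),'axis',ax.round(1),'edge ang',np.round([-x for x in ang],1),'len',np.linalg.norm(fm-tm).round(1),[np.linalg.norm(q[1]-q[0]).round(1) for q in(t,f)])
E
python3 - <<'E'
from h import *
sidepose(np.load('side0.npz')['p'],(280,225,360,285))
sidepose(np.load('side2.npz')['p'],(285,225,360,283))
p,R,o=tool();print(o['clock'],p,lf(p),o['ft_force'])
E
```

```text
px [[303, 234], [346, 237], [291, 272], [338, 277]] tail [[-267.2, -94.7], [-299.5, 11.0]] front [[-136.5, -60.6], [-164.8, 47.9]]
centre [-217.   -24.1] axis 15.0 edge ang [17.  14.6] len 137.3 [np.float64(110.5), np.float64(112.1)]
px [[309, 235], [351, 239], [294, 273], [341, 280]] tail [[-269.4, -78.6], [-296.5, 25.9]] front [[-136.2, -52.4], [-157.8, 58.5]]
centre [-215.   -11.7] axis 12.2 edge ang [14.5 11.1] len 139.1 [np.float64(108.0), np.float64(113.0)]
5.25 [675.56351395 -95.45675456   8.6911556 ] [-222.05715992  -83.16444074] [1.59057847 0.79039388 1.98785411]
```

Emit:
{"method": "play_rows", "body": {
  "steps": [
    [-1,0,0,0.3,0],
    [-1,0.04,-0.3,0,0],
    [-1,0,-0.3,0,0],
    [-1,0,0,-0.08,0],
    [-1,0,0,-0.08,0]
  ]
}}

```text
clock: 5.88
eef_pos: [688.3, -123.8, 6.8]
ee_rot: [-15.5, 90.0, -4.2]
ft_force: [2.6, -0.1, -0.1]
gripper_width: 0.006
```

Emit:
{"method": "play_rows", "body": {
  "steps": [
    [-1,0,0,-0.08,0],
    [-1,0,0,-0.08,0],
    [-1,0,0,-0.08,0],
    [-1,0,0,-0.08,0],
    [-1,0,0,0,0]
  ]
}}

```text
clock: 6.5
eef_pos: [672.4, -126.7, 6.8]
ee_rot: [-164.6, 90.0, -153.3]
ft_force: [1.5, -1.4, 2.5]
gripper_width: 0.009
```

```bash
python3 - <<'E'
from h import *
p,d=robot.capture('side'); np.savez('side3.npz',p=p);cv2.imwrite(f"pics/side3.png",cv2.resize(p[200:340,230:400,::-1],None,fx=4,fy=4,interpolation=cv2.INTER_CUBIC) )
sidepose(p,(285,225,360,283))
p,R,o=tool();print(o['clock'],p,lf(p),o['ft_force'])
E
```

```text
px [[315, 236], [358, 243], [297, 275], [344, 282]] tail [[-271.6, -62.7], [-287.8, 48.4]] front [[-132.5, -42.6], [-154.1, 67.6]]
centre [-211.5    2.7] axis 8.2 edge ang [ 8.3 11.1] len 137.8 [np.float64(112.2), np.float64(112.3)]
6.55 [ 672.51384478 -126.63794818    6.76637808] [-252.03632455  -74.06405578] [ 0.47233346 -0.45984402  3.34529651]
```

View pics/side3.png

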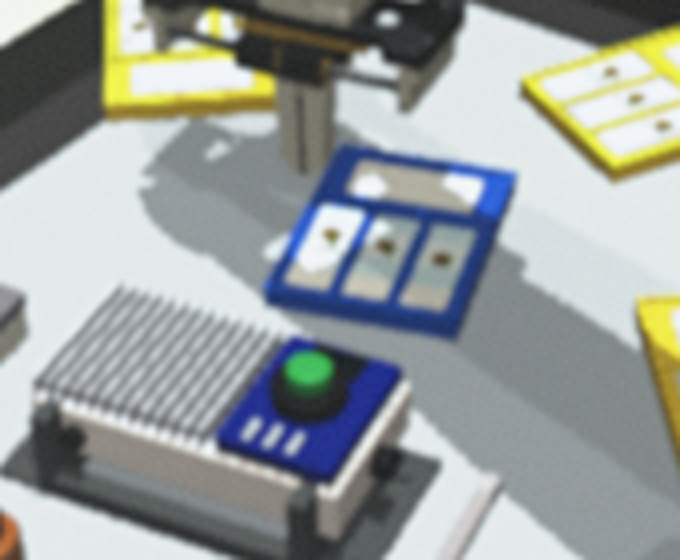

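The tray has turned, but the lateral estimate from the side view is uncertain. I'll lift off and draw back so the top view is clear.

Emit:
{"method": "play_rows", "body": {
  "steps": [
    [-1,0,0,0.4,0],
    [-1,-1,-0.3,0,0],
    [-1,-1,-0.6,0,0],
    [0.2,0,-1,0,0],
    [0.2,0,-1,0,0]
  ]
}}

```text
clock: 7.18
eef_pos: [720.8, -265.9, 107.0]
ee_rot: [135.5, 90.0, 146.8]
ft_force: [1.1, -0.6, 0.2]
gripper_width: 0.175
```

Emit:
{"method": "play_rows", "body": {
  "steps": [
    [0.2,0,-1,0,0],
    [0.2,0,-1,0,0],
    [0.2,0,-1,0,0],
    [0.2,0,-1,0,0],
    [0.2,0,0,0,0]
  ]
}}

```text
clock: 7.8
eef_pos: [759.0, -464.0, 104.1]
ee_rot: [143.2, 89.8, 154.3]
ft_force: [0.1, -0.2, -0.2]
gripper_width: 0.604
```

```bash
python3 - <<'E'
from h import *
p,d=robot.capture('top'); np.savez('top4.npz',p=p);cv2.imwrite(f"pics/top4.png",cv2.resize(p[150:330,170:410,::-1],None,fx=3.3,fy=3.3,interpolation=cv2.INTER_CUBIC) )
c=big(blob(p,(95,90,60),(125,255,255),(280,170,380,270)));
W=onz('top',c[:,0,:],16)[:,:2].astype(np.float32);r=cv2.minAreaRect(W);print(r,lf(r[0]),lf(cv2.boxPoints(r)).round(1).tolist())
p,R,o=tool();print(o['clock'],p,lf(p),o['ft_force'],o['gripper_width'])
E
```

```text
((586.6641845703125, -96.69371032714844), (113.3001480102539, 146.89865112304688), 19.83130645751953) [-205.85065607    4.2539215 ] [[-141.6, 71.2], [-286.9, 49.4], [-270.1, -62.7], [-124.8, -40.9]]
7.85 [ 759.28008926 -462.06872366  104.63827423] [-597.96617097  -93.42193988] [0.20186477 0.72586428 0.4602015 ] 0.5968896829249994
```

View pics/top4.png

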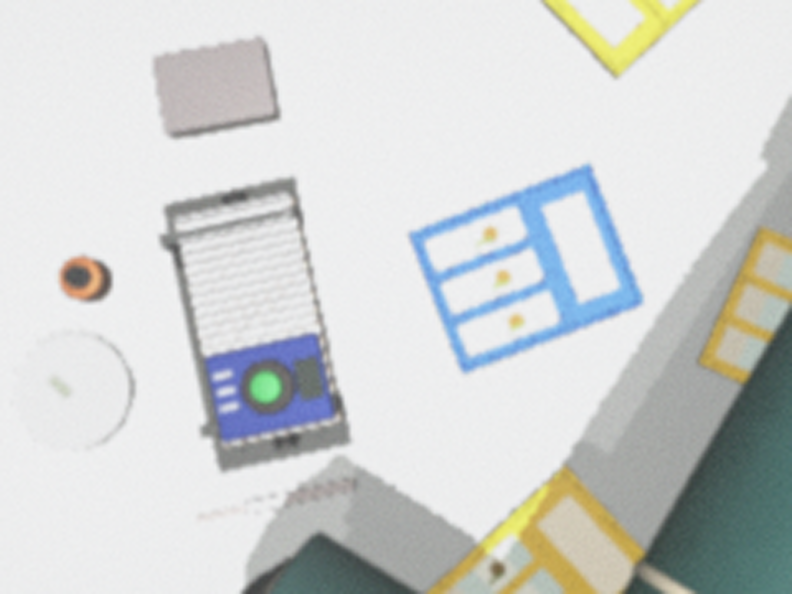

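The tray is now at lamp-frame (−206, +4), 8.5° askew. Its corners in the crop are (412,235), (590,167), (640,302) and (465,370). Next I'll align the fingers with its tail and go behind it.

Emit:
{"method": "play_rows", "body": {
  "steps": [
    [0.2,0,0,0,-0.85],
    [0.2,0,1,0,0],
    [0.2,0,1,0,0],
    [0.2,0,1,0,0],
    [0.2,0,1,0,0]
  ]
}}

```text
clock: 8.48
eef_pos: [691.1, -269.8, 106.6]
ee_rot: [108.0, 90.0, 127.8]
ft_force: [1.0, 0.3, 1.6]
gripper_width: 0.599
```

```bash
python3 - <<'E'
from h import *
p,R,o=tool();print(o['clock'],p,lf(p),np.degrees(np.arctan2(R[1,2],R[0,2])),o['gripper_width']);print(goto((-310,-11.3),6)/50)
E
```

```text
8.475 [ 691.1141526  -269.76631207  106.61395559] [-396.03475484  -64.25833925] 19.875353705818025 0.5992892472801661
[ 2.01347974  1.8582486  -0.79038256]
```

Emit:
{"method": "play_rows", "body": {
  "steps": [
    [0.2,0,0.9,-0.4,0],
    [0.2,0.1,0.95,-0.39,0],
    [0.2,1,0,0,0],
    [0.2,0.9,0,0,0],
    [0.2,0,0,0,0]
  ]
}}

```text
clock: 9.1
eef_pos: [622.1, -197.4, 4.2]
ee_rot: [136.8, 89.8, 156.6]
ft_force: [-0.5, -0.3, -0.6]
gripper_width: 0.601
```

```bash
python3 - <<'E'
from h import *
p,d=robot.capture('side'); cv2.imwrite(f"pics/side5.png",cv2.resize(p[180:340,230:420,::-1],None,fx=4,fy=3.7,interpolation=cv2.INTER_CUBIC) )
p,R,o=tool();print(o['clock'],p,lf(p),np.degrees(np.arctan2(R[1,2],R[0,2])),o['ft_force'])
E
```

```text
9.15 [ 622.92689858 -197.96881729    6.23935526] [-312.2680495   -11.46136071] 19.864023603604707 [-0.57491696 -0.07411177  0.59706022]
```

View pics/side5.png

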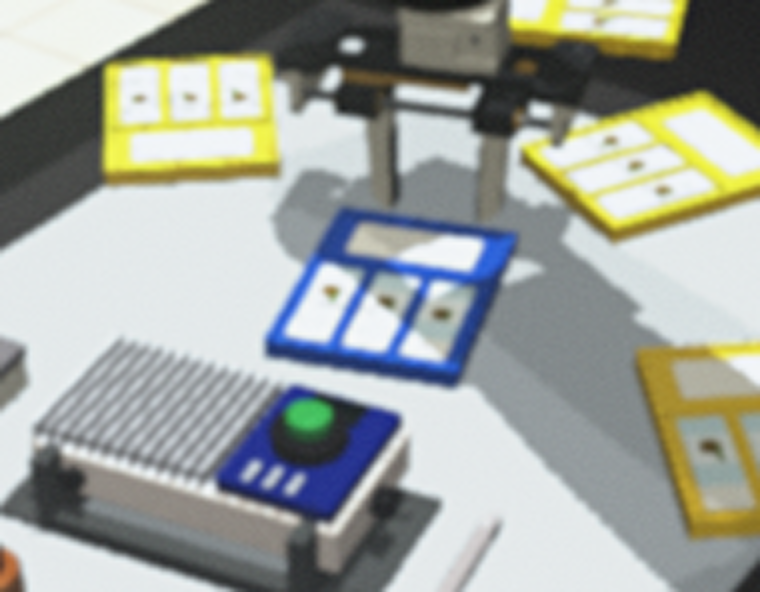

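Both fingers are down just behind the tail (tips at (385,205) and (490,215), tail edge from (340,210) to (515,235)). I'll advance along the tray's axis.

Emit:
{"method": "play_rows", "body": {
  "steps": [
    [0.2,0,0.16,0,0],
    [0.2,0,0.12,0,0],
    [0.2,0,0.1,0,0],
    [0.2,0,0.1,0,0],
    [0.2,0,0.1,0,0]
  ]
}}

```text
clock: 9.78
eef_pos: [614.0, -172.0, 7.0]
ee_rot: [-64.3, 89.9, -44.5]
ft_force: [1.4, -3.9, 2.1]
gripper_width: 0.601
```

Emit:
{"method": "play_rows", "body": {
  "steps": [
    [0.2,0,0.1,0,0],
    [0.2,0,0.1,0,0],
    [0.2,0,0.1,0,0],
    [0.2,0,0,0,0],
    [0.2,0,0,0,0]
  ]
}}

```text
clock: 10.4
eef_pos: [608.5, -157.4, 6.3]
ee_rot: [121.5, 89.9, 141.3]
ft_force: [-0.3, -0.5, -0.6]
gripper_width: 0.601
```

```bash
python3 - <<'E'
from h import *
p,d=robot.capture('side'); cv2.imwrite(f"pics/side6.png",cv2.resize(p[180:340,230:420,::-1],None,fx=4,fy=3.7,interpolation=cv2.INTER_CUBIC) )
sidepose(p,(285,225,363,283))
p,R,o=tool();print(o['clock'],p,lf(p),np.degrees(np.arctan2(R[1,2],R[0,2])),o['ft_force'])
E
```

```text
px [[313, 241], [356, 248], [294, 279], [343, 282]] tail [[-250.1, -57.8], [-266.4, 51.6]] front [[-116.9, -42.3], [-153.2, 65.5]]
centre [-196.6    4.3] axis 6.8 edge ang [ 8.5 18.6] len 124.1 [np.float64(110.7), np.float64(113.7)]
10.45 [ 608.46253217 -157.49806951    6.19607592] [-269.74760415   -5.20747796] 19.812228431523135 [-0.36405145 -0.01841024 -0.03084714]
```

View pics/side6.png

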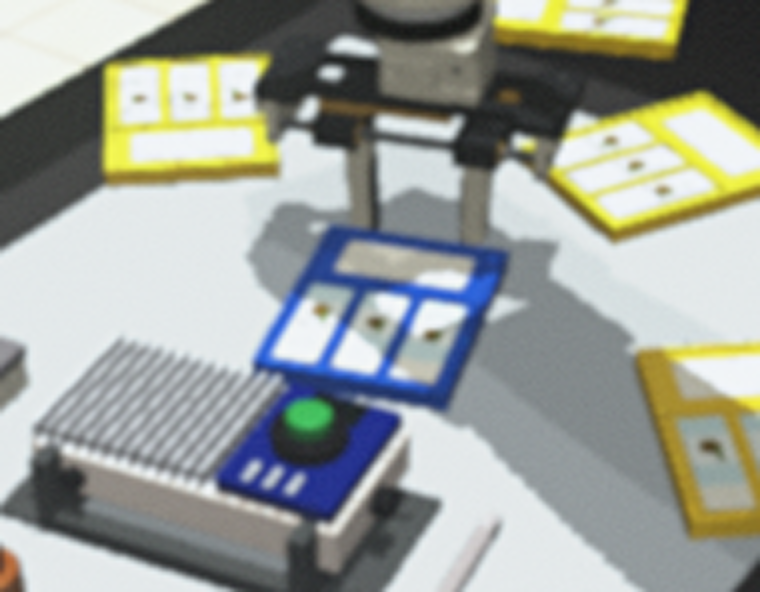

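Emit:
{"method": "play_rows", "body": {
  "steps": [
    [0.2,0,0.1,0,0.05],
    [0.2,0,0.1,0,0.08],
    [0.2,0,0.1,0,0.08],
    [0.2,0,0.1,0,0.08],
    [0.2,0,0.1,0,0.08]
  ]
}}

```text
clock: 11.08
eef_pos: [600.7, -133.7, 6.6]
ee_rot: [173.6, 90.0, -170.4]
ft_force: [0.1, -1.5, -0.6]
gripper_width: 0.601
```

Emit:
{"method": "play_rows", "body": {
  "steps": [
    [0.2,0,0.1,0,0.08],
    [0.2,0,0.1,0,0.08],
    [0.2,0,0.1,0,0.08],
    [0.2,0,0.1,0,0.08],
    [0.2,0,0.1,0,0.08]
  ]
}}

```text
clock: 11.7
eef_pos: [594.5, -109.6, 6.7]
ee_rot: [-65.3, 90.0, -53.3]
ft_force: [-0.1, -1.5, -1.5]
gripper_width: 0.6
```

```bash
python3 - <<'E'
from h import *
p,d=robot.capture('side'); cv2.imwrite(f"pics/side7.png",cv2.resize(p[180:340,230:420,::-1],None,fx=4,fy=3.7,interpolation=cv2.INTER_CUBIC) )
p,d=robot.capture('top'); cv2.imwrite(f"pics/top7.png",cv2.resize(p[150:330,170:410,::-1],None,fx=3.3,fy=3.3,interpolation=cv2.INTER_CUBIC) )
p,R,o=tool();print(o['clock'],p,lf(p),np.degrees(np.arctan2(R[1,2],R[0,2])),o['ft_force'])
E
```

```text
11.8 [ 594.58638749 -109.28757605    6.71176425] [-219.75271052   -1.04698738] 12.093853395314605 [0.26006417 0.41613867 0.28361294]
```

View pics/side7.png

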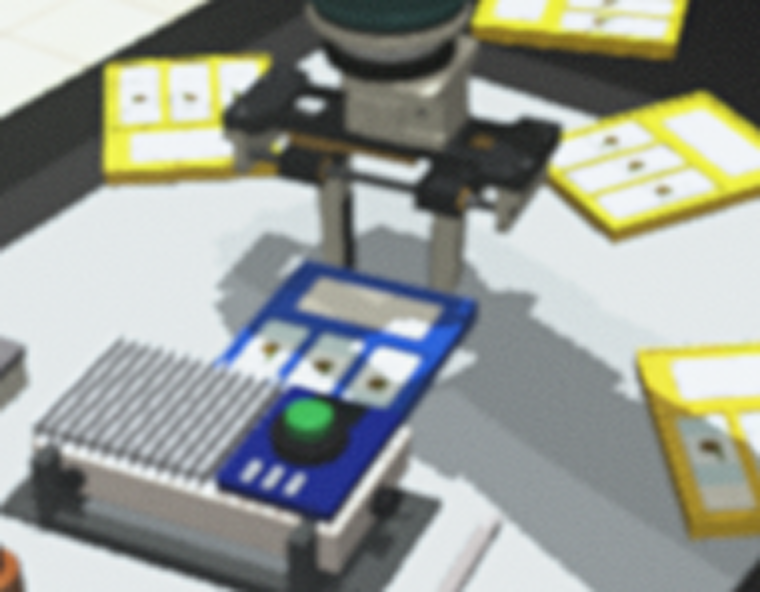

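View pics/top7.png

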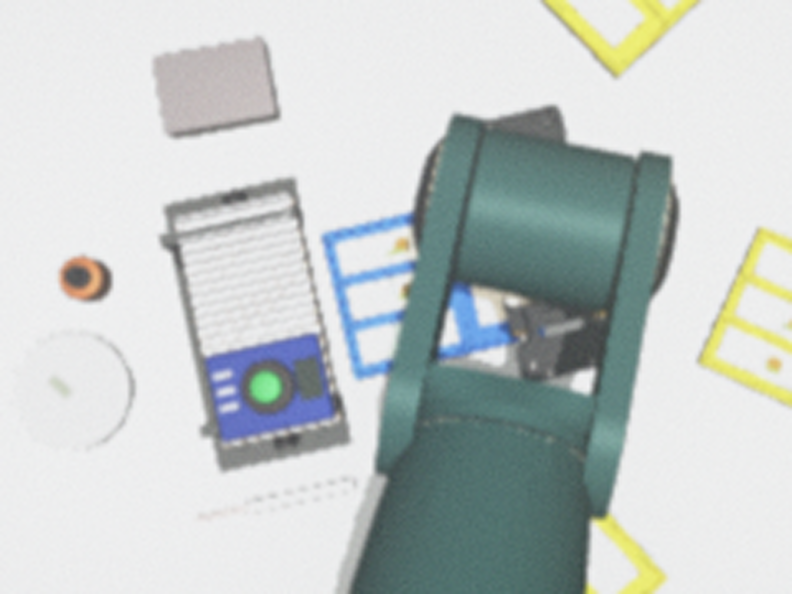

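```bash
python3 - <<'E'
from h import *
c=np.array([[324,236],[358,378]])/3.3+[170,150]
print('front corners',lf(onz('top',c,16)))
# lamp foot ends (front-side corners, z6) in crop
c=np.array([[166,206],[295,180],[349,440],[222,469]])/3.3+[170,150]
print('lamp foot corners',lf(onz('top',c,6)))
E
```

```text
front corners [[-60.57366263 -52.68287661]
 [-62.74005986  59.35434989]]
lamp foot corners [[  54.74025293 -103.39933144]
 [ -47.08799142 -101.20756985]
 [ -45.00028408  103.99657597]
 [  54.90705053  104.34026832]]
```

The tray's front edge is at lamp x ≈ −61, centred within about 3 mm and about 1° off square. I'll keep pushing straight in, watching the force.

Emit:
{"method": "play_rows", "body": {
  "steps": [
    [0.2,0,0.1,0,0.08],
    [0.2,0,0.12,0,0.04],
    [0.2,0,0.12,0,0],
    [0.2,0,0.12,0,0],
    [0.2,0,0.12,0,0]
  ]
}}

```text
clock: 12.42
eef_pos: [589.0, -81.0, 6.8]
ee_rot: [-41.6, 90.0, -30.7]
ft_force: [0.8, -4.0, 1.9]
gripper_width: 0.601
```

Emit:
{"method": "play_rows", "body": {
  "steps": [
    [0.2,0,0.12,0,0],
    [0.2,0,0.12,0,0],
    [0.2,0,0.12,0,0],
    [0.2,0,0,0,0],
    [0.2,0,0,0,0]
  ]
}}

```text
clock: 13.05
eef_pos: [585.3, -63.4, 6.4]
ee_rot: [127.3, 90.0, 138.2]
ft_force: [-0.7, -0.1, 0.9]
gripper_width: 0.604
```

```bash
python3 - <<'E'
from h import *
p,d=robot.capture('side'); cv2.imwrite(f"pics/side8.png",cv2.resize(p[200:350,210:400,::-1],None,fx=4,fy=4,interpolation=cv2.INTER_CUBIC) )
p,R,o=tool();print(o['clock'],p,lf(p),np.degrees(np.arctan2(R[1,2],R[0,2])),o['ft_force'])
E
```

```text
13.1 [585.37046321 -63.56297433   6.38251598] [-173.10867099   -0.96927635] 10.912092133251273 [-0.62749831 -0.46360183  0.42438724]
```

View pics/side8.png

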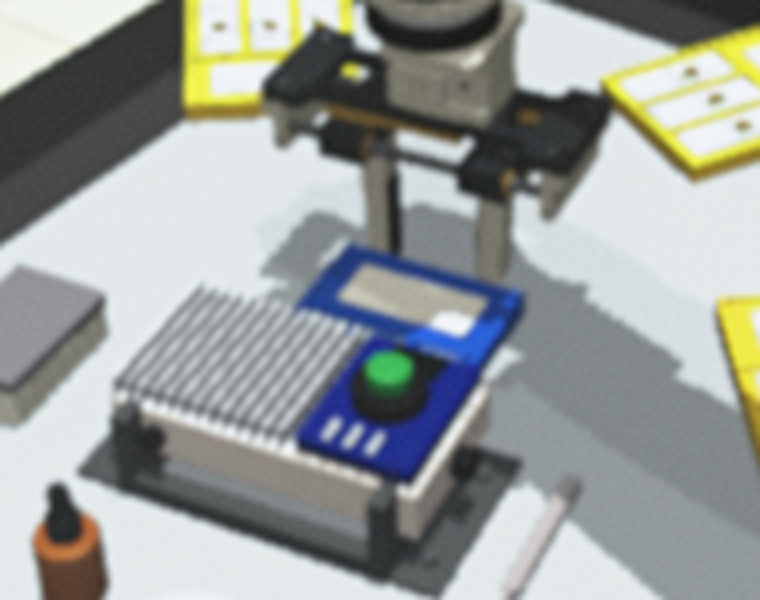

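Emit:
{"method": "play_rows", "body": {
  "steps": [
    [0.2,0,0.12,0,0],
    [0.2,0,0.12,0,0],
    [0.2,0,0.12,0,0],
    [0.2,0,0.12,0,0],
    [0.2,0,0.12,0,0]
  ]
}}

```text
clock: 13.72
eef_pos: [579.8, -33.8, 6.6]
ee_rot: [158.8, 90.0, 169.7]
ft_force: [-0.0, -2.0, -1.4]
gripper_width: 0.603
```

Emit:
{"method": "play_rows", "body": {
  "steps": [
    [0.2,0,0.08,0,0],
    [0.2,0,0.08,0,0],
    [0.2,0,0.08,0,0],
    [0.2,0,0.06,0,0],
    [0.2,0,0.06,0,0]
  ]
}}

```text
clock: 14.35
eef_pos: [576.4, -16.5, 6.6]
ee_rot: [-162.3, 90.0, -151.4]
ft_force: [0.4, -1.6, -1.5]
gripper_width: 0.602
```

```bash
python3 - <<'E'
from h import *
p,d=robot.capture('side'); cv2.imwrite(f"pics/side9.png",cv2.resize(p[200:350,210:400,::-1],None,fx=4,fy=4,interpolation=cv2.INTER_CUBIC) )
p,R,o=tool();print(o['clock'],p,lf(p),np.degrees(np.arctan2(R[1,2],R[0,2])),o['ft_force'])
E
```

```text
14.4 [576.43109025 -16.204878     6.66572009] [-124.91699186   -1.48283256] 10.913820557352668 [-0.14815487  1.02071319 -0.43384972]
```

View pics/side9.png

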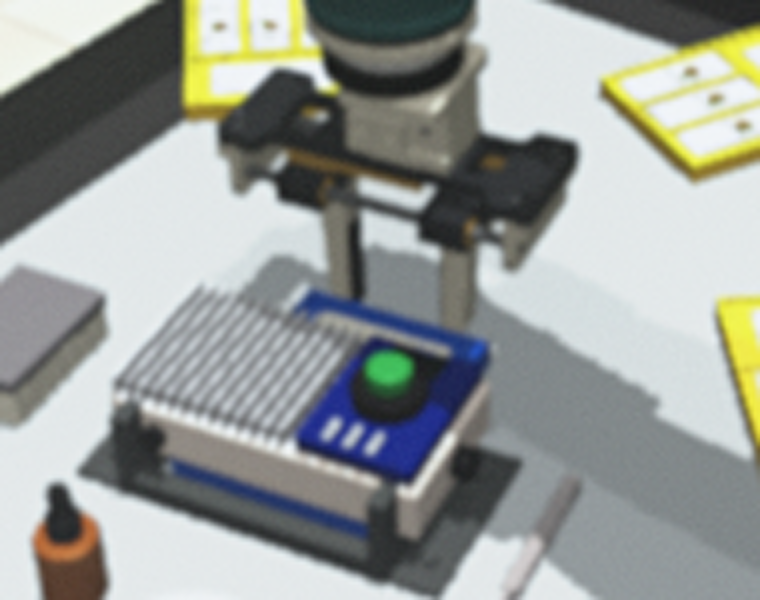

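The tray's blue leading wall now shows under the head near the stop, from (170,465) to (370,530). I'll creep the rest.

Emit:
{"method": "play_rows", "body": {
  "steps": [
    [0.2,0,0.04,0,0],
    [0.2,0,0.04,0,0],
    [0.2,0,0.04,0,0],
    [0.2,0,0.03,0,0],
    [0.2,0,0.03,0,0]
  ]
}}

```text
clock: 15.02
eef_pos: [574.8, -7.7, 6.7]
ee_rot: [-56.2, 90.0, -45.3]
ft_force: [0.5, -1.1, -0.9]
gripper_width: 0.602
```

Emit:
{"method": "play_rows", "body": {
  "steps": [
    [0.2,0,0.02,0,0],
    [0.2,0,0.02,0,0],
    [0.2,0,0.02,0,0],
    [0.2,0,0.02,0,0],
    [0.2,0,0.02,0,0]
  ]
}}

```text
clock: 15.65
eef_pos: [574.2, -4.3, 6.8]
ee_rot: [-82.1, 89.8, -71.2]
ft_force: [3.3, -14.7, -2.3]
gripper_width: 0.603
```

A force of 14.7 N means the tray is against the stop. I'll ease off and check.

Emit:
{"method": "play_rows", "body": {
  "steps": [
    [0.2,0,-0.06,0,0],
    [0.2,0,-0.3,0,0],
    [0.2,0,-0.4,0,0],
    [-0.2,-1,-0.2,0,0],
    [-1,-1,0,0,0]
  ]
}}

```text
clock: 16.27
eef_pos: [582.8, -51.8, 107.5]
ee_rot: [162.1, 89.9, 172.9]
ft_force: [-0.3, 0.0, 0.4]
gripper_width: 0.435
```

Emit:
{"method": "play_rows", "body": {
  "steps": [
    [-1,-0.4,-1,0,0],
    [-1,0,-1,0,0],
    [-1,0,-1,0,0],
    [-1,0,-1,0,0],
    [-1,0,-1,0,0]
  ]
}}

```text
clock: 16.9
eef_pos: [630.0, -298.5, 126.5]
ee_rot: [76.1, 90.0, 87.0]
ft_force: [1.1, -0.2, 0.5]
gripper_width: 0.007
```

```bash
python3 - <<'E'
from h import *
p,d=robot.capture('side'); np.savez('sideA.npz',p=p);cv2.imwrite(f"pics/sideA.png",cv2.resize(p[250:350,220:350,::-1],None,fx=6,fy=6,interpolation=cv2.INTER_CUBIC) )
p,d=robot.capture('top');  np.savez('topA.npz',p=p);cv2.imwrite(f"pics/topA.png",cv2.resize(p[190:310,180:320,::-1],None,fx=5,fy=5,interpolation=cv2.INTER_CUBIC) )
q=np.load('top0.npz')['p']; a=cv2.cvtColor(q,7)[195:300,210:290].astype(np.float32);b=cv2.cvtColor(p,7)[195:300,210:290].astype(np.float32)
for nm,r in(('panel',(225,245,272,290)),):
  for I in(q,p):
    c=big(blob(I,(105,90,60),(128,255,255),r)); print(nm,cv2.minAreaRect(c))
for I in(q,p):
    g=blob(I,(45,100,60),(90,255,255),(225,200,275,290));M=cv2.moments(g,True);print('green',M['m10']/M['m00'],M['m01']/M['m00'])
print('phase shift lamp far part px',cv2.phaseCorrelate(a[:,:45].copy(),b[:,:45].copy()))
p,R,o=tool();print(o['clock'],p,lf(p),o['ft_force'])
E
```

```text
panel ((251.3293914794922, 266.9823303222656), (25.055463790893555, 34.27500534057617), 77.47119140625)
panel ((250.31219482421875, 267.29022216796875), (25.143491744995117, 34.15324401855469), 77.90524291992188)
green 249.85185185185185 266.9074074074074
green 249.06451612903226 267.0806451612903
phase shift lamp far part px ((-0.13037595624566123, 0.1321414646843806), 0.9384136294141228)
17.0 [ 629.79606042 -300.80209478  125.83255365] [-414.45385456    1.95242273] [ 0.08850577  0.11579914 -0.31879598]
```

View pics/sideA.png

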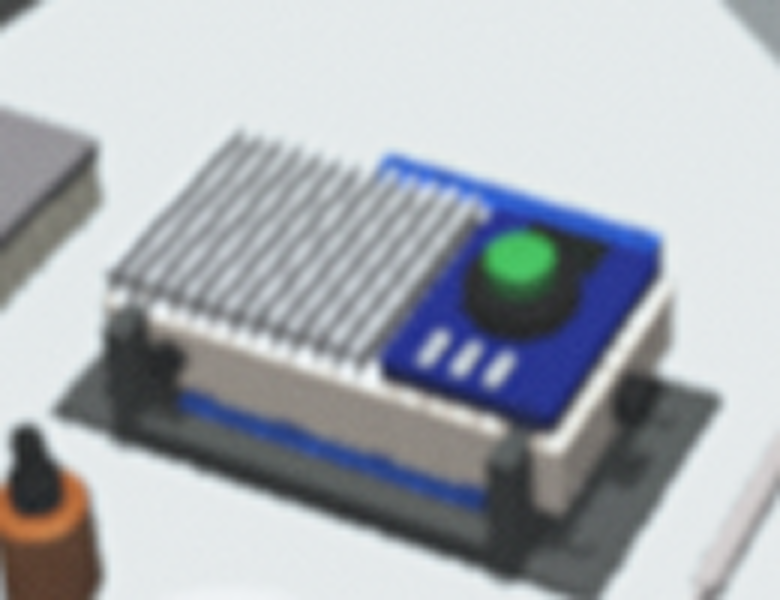

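View pics/topA.png

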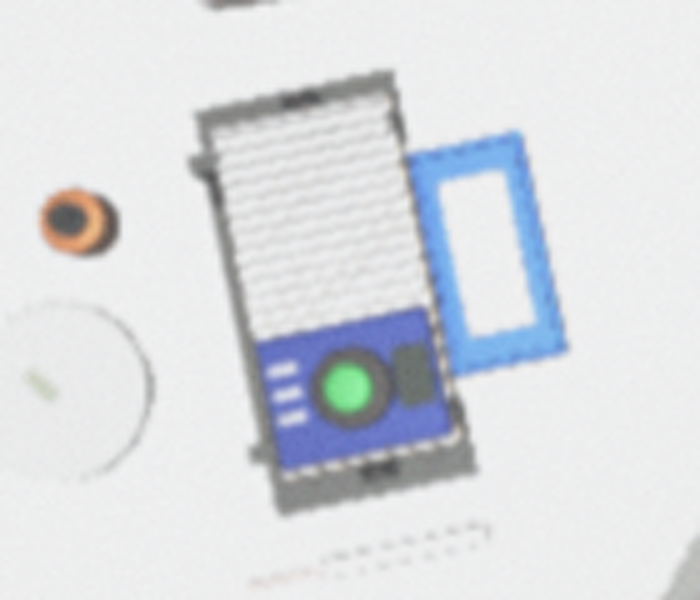

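```bash
python3 - <<'E'
from h import *
p=np.load('topA.npz')['p']
c=big(blob(p,(95,90,130),(112,255,255),(255,200,310,280)));
W=onz('top',c[:,0,:],16)[:,:2].astype(np.float32);r=cv2.minAreaRect(W);print(r,lf(cv2.boxPoints(r)).round(1).tolist())
t=lf(W); 
# tail edge fit: for each lateral bin take min x
b=[]
for y in np.arange(-50,52,5):
    m=abs(t[:,1]-y)<3
    if m.any(): b.append((y,t[m,0].min()))
b=np.array(b);k=np.polyfit(b[:,0],b[:,1],1);print('tail edge slope deg',np.degrees(np.arctan(k[0])),'x at 0',k[1],'y range',t[:,1].min(),t[:,1].max())
c=np.array([[197,115],[393,72],[475,470],[282,514]])/5+[180,190]
print('foot',lf(onz('top',c,6)))
h=cv2.cvtColor(p,cv2.COLOR_RGB2HSV)
m=cv2.inRange(h[:,:,2],0,190);m[blob(p,(95,90,130),(112,255,255),(262,200,310,280))>0]=0
kk=np.zeros_like(m);kk[200:294,216:278]=255;m&=kk
c=big(m);W=onz('top',c[:,0,:],6)[:,:2].astype(np.float32);r=cv2.minAreaRect(W);print('base',r)
E
```

```text
((565.9474487304688, 35.93892288208008), (113.24803924560547, 57.92759704589844), 10.762815475463867) [[-42.2, 54.9], [-100.2, 55.5], [-101.2, -57.8], [-43.3, -58.3]]
tail edge slope deg 0.4984764887300812 x at 0 -99.98773479396188 y range -58.21691252937619 55.336880681144
foot [[  57.30187218 -102.46147773]
 [ -45.18569026 -102.0191713 ]
 [ -42.76633668  105.22084212]
 [  57.42519861  105.53010509]]
base ((548.505859375, 117.607421875), (211.18580627441406, 110.75970458984375), 10.918890953063965)
```

The tray is home: the tail stands 57–58 mm out, it is square within about 0.3°, about 3 mm off centre, and the lamp has moved about 2 mm. Now the button.

```bash
python3 - <<'E'
from h import *
p=np.load('sideA.npz')['p'];q=np.load('topA.npz')['p']
pts={}
for n,I,roi in(('top',q,(225,200,275,290)),('side',p,(290,280,330,310))):
    g=blob(I,(45,100,60),(90,255,255),roi);M=cv2.moments(g,True);c=[M['m10']/M['m00'],M['m01']/M['m00']]
    pts[n]=c;print(n,c,onz(n,[c],88),ray(n,[c]))
# triangulate
o1,d1=ray('top',[pts['top']]);o2,d2=ray('side',[pts['side']])
A=np.c_[d1[0],-d2[0]];s=np.linalg.lstsq(A,o2-o1,rcond=None)[0];print('tri',o1+s[0]*d1[0],o2+s[1]*d2[0])
D=np.load('side0.npz')['d']
for v in range(286,306,2): 
    u=305; o,r=ray('side',[(u,v)]);print(v,(o+r[0]*D[v,u]).round(1))
P=.6*onz('top',[pts['top']],88)[0]+.4*onz('side',[pts['side']],88)[0]; print(P,lf(P))
print(goto(lf(P),108)/50, goto(lf(P),140)/50)
E
```

```text
top [249.06451612903226, 267.0806451612903] [[499.39816936  97.24356455  88.        ]] (array([ 489.1488216 ,  -87.20093531, 1427.13665641]), array([[ 0.00765778,  0.13780728, -1.00053286]]))
side [306.31304347826085, 293.3652173913043] [[493.32326729  99.31158523  88.        ]] (array([ 32.34809069, 654.14783668, 733.92093014]), array([[ 0.47943083, -0.57704974, -0.67178109]]))
tri [499.42850981  97.78956312  84.03584438] [496.38119371  95.63102169  83.71521684]
286 [526.8  62.1  63.8]
288 [523.5  66.4  63.1]
290 [503.5  90.7  85.4]
292 [498.7  96.6  86.8]
294 [495.5 100.8  86.3]
296 [493.1 103.9  84.6]
298 [492.  105.6  81.1]
300 [492.  105.8  76. ]
302 [488.3 110.6  76.3]
304 [487.6 111.8  72.3]
[496.96820853  98.07077282  88.        ] [ 2.71383173 54.0477609 ]
[ 0.35500083  8.33208349 -1.12901736] [-0.28499899  8.33189691 -1.12945877]
```

Emit:
{"method": "play_rows", "body": {
  "steps": [
    [-1,-0.3,0.9,-0.12,0],
    [-1,0,0.9,-0.12,0],
    [-1,0,0.9,-0.12,0],
    [-1,0,0.9,-0.12,0],
    [-1,0,0.9,-0.12,0]
  ]
}}

```text
clock: 17.62
eef_pos: [557.5, -79.5, 141.7]
ee_rot: [36.1, 90.0, 47.0]
ft_force: [0.9, -0.0, -0.4]
gripper_width: 0.004
```

Emit:
{"method": "play_rows", "body": {
  "steps": [
    [-1,0,0.9,-0.12,0],
    [-1,0,0.9,-0.12,0],
    [-1,0,0.9,-0.12,0],
    [-1,0,0.9,-0.12,0],
    [-1,0,0.23,-0.05,0]
  ]
}}

```text
clock: 18.25
eef_pos: [495.3, 104.2, 141.8]
ee_rot: [45.8, 90.0, 56.9]
ft_force: [-1.1, -0.1, -0.3]
gripper_width: 0.002
```

```bash
python3 - <<'E'
from h import *
p,R,o=tool();print(o['clock'],p,lf(p),o['ft_force']); print(goto((2.7,54),95)/50)
E
```

```text
18.25 [495.29057137 104.21315478 141.84639147] [ 9.06586805 54.48930043] [-1.12595602 -0.07462122 -0.34992712]
[ 0.93688282 -0.12762759  0.01005083]
```

Emit:
{"method": "play_rows", "body": {
  "steps": [
    [-1,0.5,-0.13,0,0],
    [-1,0.4,0,0,0],
    [-1,0,0,0,0],
    [-1,0.04,0,0,0],
    [-1,0.04,0,0,0]
  ]
}}

```text
clock: 18.88
eef_pos: [497.6, 96.4, 93.3]
ee_rot: [-1.7, 89.9, 9.2]
ft_force: [-0.6, -0.5, 0.0]
gripper_width: 0.003
```

```bash
python3 - <<'E'
from h import *
p,d=robot.capture('side'); cv2.imwrite(f"pics/sideB.png",cv2.resize(p[200:350,220:400,::-1],None,fx=4,fy=4,interpolation=cv2.INTER_CUBIC) )
p,R,o=tool();print(o['clock'],p,lf(p),o['ft_force'])
E
```

```text
18.925 [497.38407163  96.3886103   92.92618701] [ 0.98279173 53.96957272] [-0.62987356 -0.61519833  0.33213242]
```

View pics/sideB.png

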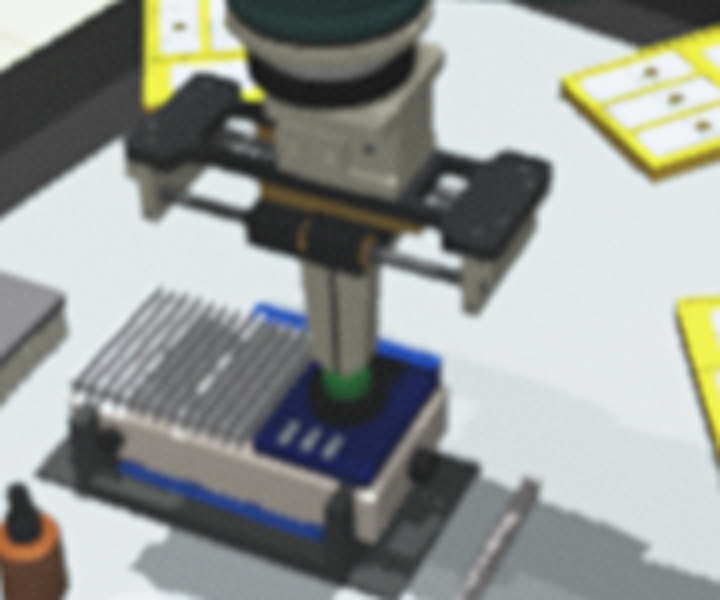

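The shut fingertips are right over the green cap, at (348,370) in the crop. Pressing down slowly.

Emit:
{"method": "play_rows", "body": {
  "steps": [
    [-1,0.04,0,0,0],
    [-1,0.04,0,0,0],
    [-1,0.04,0,0,0],
    [-1,0.02,0,0,0],
    [-1,0.02,0,0,0]
  ]
}}

```text
clock: 19.55
eef_pos: [497.2, 96.5, 84.8]
ee_rot: [7.3, 90.0, 18.2]
ft_force: [-0.5, -0.1, 3.3]
gripper_width: 0.006
```

Emit:
{"method": "play_rows", "body": {
  "steps": [
    [-1,0.02,0,0,0],
    [-1,0.02,0,0,0],
    [-1,0.02,0,0,0],
    [-1,0,0,0,0],
    [-1,0,0,0,0]
  ]
}}

```text
clock: 20.18
eef_pos: [497.2, 96.5, 82.2]
ee_rot: [8.2, 90.0, 19.1]
ft_force: [-3.8, 0.2, 9.7]
gripper_width: 0.006
```

At z 82.2 and 9.7 N the button is fully down. Now I'll release it and draw clear.

Emit:
{"method": "play_rows", "body": {
  "steps": [
    [-1,-0.1,0,0,0],
    [-1,-0.4,0,0,0],
    [-1,-1,0,0,0],
    [-1,-1,-0.5,0,0],
    [-1,0,-1,0,0]
  ]
}}

```text
clock: 20.8
eef_pos: [512.6, 22.8, 212.2]
ee_rot: [-10.2, 89.6, 0.9]
ft_force: [0.6, -0.2, -0.4]
gripper_width: 0.004
```

Emit:
{"method": "play_rows", "body": {
  "steps": [
    [-1,0,-1,0,0],
    [-1,0,-1,0,0],
    [-1,0,-1,0,0],
    [-1,0,-1,0,0],
    [-1,0,-1,0,0]
  ]
}}

```text
clock: 21.42
eef_pos: [558.7, -224.4, 207.8]
ee_rot: [-34.2, 90.0, -23.3]
ft_force: [0.6, 0.4, 0.2]
gripper_width: 0.006
```

Emit:
{"method": "play_rows", "body": {
  "steps": [
    [-1,0,-1,0,0],
    [-1,0,-1,0,0],
    [-1,0,0,0,0],
    [-1,0,0,0,0],
    [-1,0,0,0,0]
  ]
}}

```text
clock: 22.05
eef_pos: [577.6, -319.9, 207.3]
ee_rot: [-31.8, 90.0, -20.8]
ft_force: [0.3, -0.4, 0.3]
gripper_width: 0.005
```

```bash
python3 - <<'E'
from h import *
p,d=robot.capture('side'); S=p
p,d=robot.capture('top'); cv2.imwrite(f"pics/topC.png",cv2.resize(p[160:320,170:350,::-1],None,fx=3.7,fy=3.7,interpolation=cv2.INTER_CUBIC) )
cv2.imwrite("pics/sideC.png",cv2.resize(S[250:350,220:350,::-1],None,fx=6,fy=6,interpolation=cv2.INTER_CUBIC))
c=big(blob(p,(95,90,130),(112,255,255),(255,200,310,280)));
W=onz('top',c[:,0,:],16)[:,:2].astype(np.float32);r=cv2.minAreaRect(W);print(r,lf(cv2.boxPoints(r)).round(1).tolist())
for I,roi in((p,(225,200,275,290)),(S,(290,280,330,310))):
    g=blob(I,(45,100,60),(90,255,255),roi);M=cv2.moments(g,True);print('green',M['m10']/M['m00'],M['m01']/M['m00'])
_,R,o=tool();print(o['clock'],o['eef_pos'],o['ft_force'])
E
```

```text
((565.9474487304688, 35.93892288208008), (113.24803924560547, 57.92759704589844), 10.762815475463867) [[-42.2, 54.9], [-100.2, 55.5], [-101.2, -57.8], [-43.3, -58.3]]
green 248.9298245614035 267.0877192982456
green 306.3189655172414 293.3448275862069
22.15 [ 577.68415198 -319.99092644  207.16107114] [-0.23125002 -0.5254912   0.33260675]
```

View pics/topC.png

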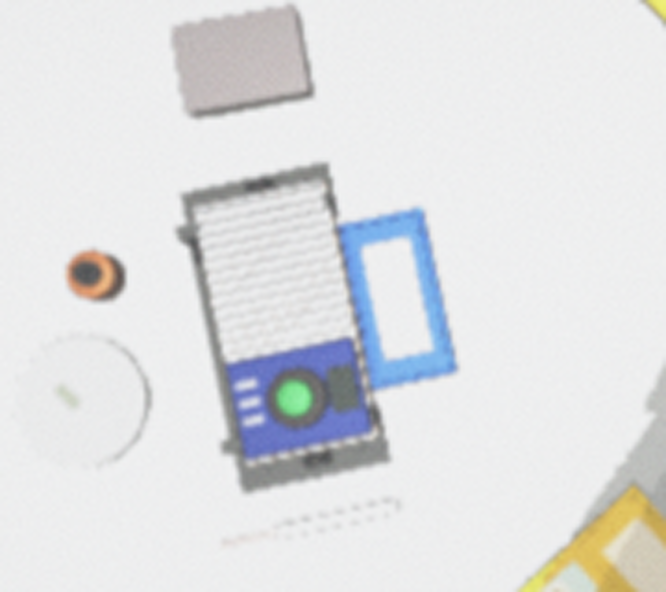

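View pics/sideC.png

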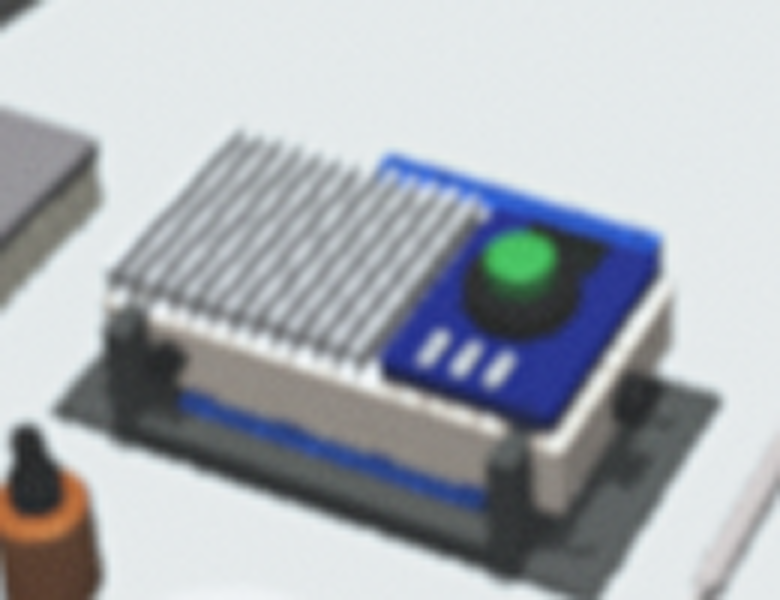

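The tray and lamp haven't moved since the press, the button is up at the same pixels as before, and the arm is clear. Handing in.

```bash
python3 -c "
from workcell import robot
print(robot.close_job())"
```

```text
the job is handed in; nothing more can be done
None
```

The blue tray is under the lamp against its back stop, the start button was pressed and is up again, and I handed the job in at about 22 s. The hand-in gave no verdict, so what follows is from my own checks.

**What I did:**
- I nudged the tray's side wall with the shut fingers to take out most of the skew and offset.
- I then pushed its tail with both fingers, slide end first, until the force rose to about 15 N at the stop.
- I pressed the green button with the shut fingertips to z = 82 mm at about 10 N, let it go and drew clear.

**Last checks:**
- **Tray:** about 57–58 mm stands out of the entry (58 mm when home). It is within about 0.3° of square and about 3 mm off the centre line. Its pose did not change during the press.
- **Lamp:** it moved about 2 mm, against the 15 mm limit. The push just before backing off was at the top of the 10–15 N that shifts it.
- **Button:** up again, at the same pixels as before the press. Travel was judged from fingertip height and force, as the joint itself could not be read.
- **Bottle, slide box, dish and forceps:** they look where they started, but I compared the pictures by eye and did not measure them.

**What disagreed:** the side and top cameras differed by about 4–6 mm in world x. The side view also read the tray about 10 mm short. I relied on the top view for positions, except for the button, where I used a weighted mean of the two views.

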